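# Cover the cheese crock, then lift the outer lid alone

### The arm

A 6-joint arm with a two-finger parallel gripper is mounted at the origin on the work surface. World frame = base frame: x ahead of the robot, y to its left, z up, the work surface at z = 0. Lengths are in m, angles in rad, forces in N, time in s.
With the tool pointing down it reaches from about 0.375 to 0.9 m from the base axis. Payload 3.1 kg.
Tool frame: the origin (TCP) lies on the centre line of the jaws, within the pads' length; the fingertips stand 8 mm ahead of it and the grasp point (between the pads) lies 11 mm behind it; z points along the fingers, y is the line along which they close (so a half turn about z gives the same grasp; the last joint's range is limited). The gripper opens to 87 mm and grips with 3 to 60 N. Pads are 19 mm wide; open, the fingers measure 117 mm over their backs; the gripper's body (75 mm by 190 mm) begins 51 mm behind the grasp point.
Start: joints at [-1.417, 0.527, 1.433, -0, 1.181, -0.178], TCP at [0.204, -0.591, 0.192] pointing down, gripper open.
Joint ranges: [-3.08, 3.08], [-0.75, 2.2], [0.22, 2.44], [-1.43, 4.57], [0, 2.65], [-2.85, 2.85]. Speed limits (rad/s): [2.79, 2.79, 3.14, 3.14, 3.14, 3.14].

### API

Orientations are given as a unit quaternion [x, y, z, w].
In Python, from rig import robot gives the robot as it stands. The module is installed in compiled form; this text tells all that it offers.
- The arm moves only by the tool send_rows, never from a script. Its argument "increments" is one flat list of numbers, 7 for each row, row after row: the turn, a rotation vector about the world's x, y, z in rad, then the shift along the world's x, y, z in cm, then the opening, from 0 (shut) to 1 (fully open). A call has 1 to 20 rows; each row shifts and turns the commanded pose from where the row before left it; what a row does not reach is not made up. A row lasts 1/12 s, in which the tool goes at most 41.7 mm and 7.16 degrees, less where a joint would pass 70% of its speed; a pose out of reach is approached as far as the arm can. A call is refused whole if a number of a shift passes 4.17 or a number of a turn 0.125, either way. A call with a gripper value outside its range is refused whole. The fingers move at their own pace and stop on an object; "newtons" is the grip in N (left out, the last holds). Time passes only in rows, so rows that do not move let the fingers close. It gives the time, the measured TCP pose, the force, the opening and the grip force at its end, in the units of the state.
- robot.get_obs(): the state, without advancing time (a new reading comes with each control period).
- robot.camera(name): name is "side" or "top" or "wrist"; returns a dict with "image" (400x640x3 uint8, red, green, blue), "range_z" (400x640 float32, m along the optical axis (not along the pixel's ray), 0 where there is no reading), "fx", "fy", "cx", "cy" (pixels), "R" (3x3) and "t" (3): a world point X has camera coordinates R X + t. Camera axes: x right, y down, z forward; pixel columns grow to the right and rows downward; lengths in m; the calibration is good to about 2 mm. A picture is of the moment at which its call begins.
- robot.hand_in(): hands the job in; it is judged then, once.
The state is a dict: "time": time; "q": joint angles; "joint_velocities": joint speeds; "joint_torque": joint torques, N m; "position": TCP position; "tool_rot": TCP orientation; "ft_force": force on the tool from outside, world axes, zero at the start; "moment": the same for the moment, N m; "grip_width": finger opening in m; "grip_force": force on a finger pad.
Only numpy, scipy, OpenCV 4.12 (cv2) and the standard library are available. Lean on these libraries where they do the work, as an engineer would, in place of code of your own. Each camera call takes 0.05 s, during which the arm holds its last target. There are 200 camera calls.

### The job

Carry the nested pair of steel lids together (the inner lid's stem lifts both) to the open crock on the wooden riser, lower them gently (no dropping) until the inner lid sits flat on the crock's rim with the outer lid still on it, and let go. Then take hold of the outer lid (its collar is the grip) and lift it alone until all of it is above the top of the stem, leaving the inner lid closed on the crock. Finish while still holding the outer lid up there, level and still, with the crock and everything else on the counter left in place.

Things in the scene. Friction and masses are not known exactly. Their poses are not given: they have to be found in the camera images.
- riser: Fixed square wooden block, 130 x 130 mm, 50 mm high, on the counter; origin at the centre of its underside. The crock stands centred on it to within a few mm.
- crock: Open round white stoneware crock on the riser, loose, about 0.9 kg, a pale cheese inside ending 30 mm below the rim. Outer diameter 110 mm, 80 mm high, wall 5 mm, mouth 100 mm. Origin at the centre of its underside, z up; rim at z = 80 mm (130 mm above the counter). With the inner lid seated, that lid's origin is at z = 70 mm in this frame.
- inner_lid: Inner lid, steel, about 0.2 kg. Origin: centre of its underside, z up. Plug, diameter 92 mm (foot tapered to 84), z = 0 to 10 mm, drops into the crock's mouth; flange, diameter 108 mm, z = 10 to 16 mm, lies on its rim; upright stem to z = 96 mm. At the start it stands on the counter, plug down, the outer lid resting on it; lifting it by the stem lifts both.
- stem (a point): Point on the axis of the inner lid's stem, 83 mm above that lid's origin and 13 mm below the stem's top: where to grip it. The stem is a plain upright cylinder of diameter 24 mm; it passes loosely through the outer lid's collar and stands 36 mm proud of it.
- outer_lid: Outer lid, steel, about 0.2 kg, a round cap on the inner lid's flange. Origin: centre of its lower (skirt) edge, z up; nested, it is 6 mm above the inner lid's origin. Skirt: outer diameter 132, inner 124 mm, z = 0 to 10 mm; top plate z = 10 to 14 mm; collar above it. It must rise 90 mm from nested for its lower edge to be level with the stem's top.
- collar (a point): Point on the axis of the outer lid's collar, 49 mm above that lid's origin and 5 mm below the collar's top: a good height to grip. The collar is an upright tube round the central hole, outer diameter 41 mm, bore 31 mm, from 14 to 54 mm above that lid's origin; the stem inside it has 3 mm play all round and stands up between the fingers.
- knife: Bystander: flat cheese spatula, 200 mm, lying about along x in the middle of the counter; origin at the middle of its underside.
- little_wheel: Bystander: small round cheese, diameter 68 mm, 30 mm high; origin under its centre.
- pot: Bystander: small empty pot with two wire side handles (about 150 mm over them), diameter 80 mm, 70 mm high, standing straight on the counter; origin under its centre.
- jar: Bystander: closed glass jar, diameter 66 mm, 100 mm high; origin under its centre.
- bowl: Bystander: empty bowl, diameter 110 mm, 45 mm high; origin under its centre.
- block: Bystander: block of cheese 100 x 70 x 60 mm; origin under its centre.
- wedge: Bystander: three-sided piece of cheese about 95 mm a side, 45 mm high; origin under its centre.

How it is judged:
By the outcome, as a careful person would: the job done as asked, in the order asked, and still so for the second after the job is handed in, while the arm keeps its last pose, push and grip.
It also fails if it takes over 53 s, if anything falls off the work surface, if the arm or the gripper's body presses on something with over 40 N, if the wrist force passes 120 N, or if a joint passes its speed limit or range.

## Working session

There is one attempt and no reset: what is moved stays moved. The work goes in short steps, Python scripts to look and compute and a tool call to move; the robot and the scene stay as the last step left them, time stands still between calls to the robot, and variables do not carry over. Pictures are saved under pics/ and viewed, at most 10 in all, crops included, and the job is handed in when it is done.

Besides the shell and the picture viewer there is one more tool, called after "Emit:" as a command line: name --argument value ..., lists and objects as JSON in quotes. send_rows: Moves the arm, as the interface text tells. Its arguments: {"type":"object","properties":{"increments":{"type":"array"},"newtons":{"type":"number"}},"required":["increments"]}

```bash
mkdir -p pics; python3 - <<'E'
from rig import robot
import cv2,numpy as np
o=robot.get_obs();print({k:np.round(v,3) for k,v in o.items()})
for n in("side","top"):
    c=robot.camera(n);np.savez(f"{n}.npz",**c);cv2.imwrite(f"pics/{n}0.png",c["image"][:,:,::-1])
    print(n,c["fx"],c["cx"],c["cy"],np.round(c["R"],3).tolist(),np.round(c["t"],3), np.round(-c["R"].T@c["t"],3))
E
```

```text
{'time': np.float64(0.0), 'q': array([-1.418,  0.528,  1.434,  0.   ,  1.181, -0.179]), 'joint_velocities': array([ 0.001, -0.001, -0.002,  0.001, -0.   ,  0.001]), 'joint_torque': array([ 1.0000e-03, -4.4004e+01, -1.7659e+01,  6.3000e-02,  5.8000e-02,
       -0.0000e+00]), 'position': array([ 0.203, -0.59 ,  0.191]), 'tool_rot': array([ 0.986,  0.165,  0.   , -0.001]), 'ft_force': array([-0.203, -0.249,  0.491]), 'moment': array([0.019, 0.034, 0.06 ]), 'grip_force': np.float64(0.0), 'grip_width': np.float64(0.087)}
side 463.47043265903125 310.0340685453314 200.51261751629679 [[-0.981, -0.195, 0.01], [-0.155, 0.747, -0.647], [0.119, -0.636, -0.763]] [0.557 0.147 1.297] [0.416 0.824 1.079]
top 496.0364973573026 321.80925400299105 200.19188193676328 [[0.0, -1.0, 0.017], [-0.999, -0.001, -0.038], [0.038, -0.017, -0.999]] [-0.02   0.565  1.614] [0.504 0.008 1.634]
```

View pics/top0.png

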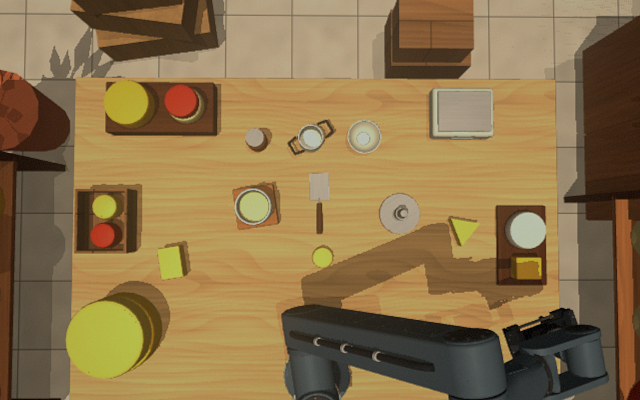

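View pics/side0.png

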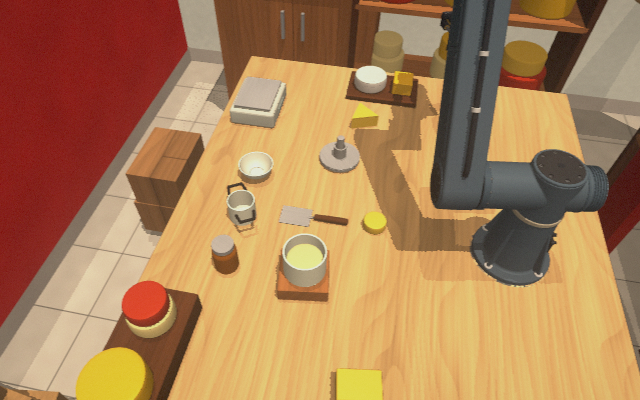

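The top view shows the lids at about (400,213), the crock on its riser at (253,207) and the knife between them at (319,203). The side view agrees: lids at (340,152), crock at (305,262). Next I fit circles to the depth points.

```bash
cat > h.py <<'E'
import numpy as np,cv2
def cloud(c):
    v,u=np.mgrid[:400,:640];z=np.asarray(c["range_z"],float)
    P=np.stack([(u-c["cx"])/c["fx"]*z,(v-c["cy"])/c["fy"]*z,z],-1)
    W=(P-c["t"])@c["R"]; W[z==0]=np.nan; return W
def circ(p):
    x,r=cv2.minEnclosingCircle(p[:,:2].astype(np.float32)*1000);return np.round(x,1),round(r,1)
def ray(c,u,v,h):
    d=c["R"].T@[(u-c["cx"])/c["fx"],(v-c["cy"])/c["fy"],1];o=-c["R"].T@c["t"];return o+d*(h-o[2])/d[2]
E
python3 - <<'E'
from h import *
for n in("top","side"):
    c=dict(np.load(n+".npz"));W=cloud(c)
    t=dict(np.load("top.npz"))
    for nm,uv,R,bands in(("lids",(400,213),.08,[(.012,.028),(.05,.07),(.088,.115)]),("crock",(253,207),.08,[(.122,.14),(.09,.11)])):
        g=ray(t,*uv,.02 if nm=="lids" else .13)
        m=np.hypot(W[...,0]-g[0],W[...,1]-g[1])<R
        print(n,nm,np.round(g,3))
        for a,b in bands:
            p=W[m&(W[...,2]>a)&(W[...,2]<b)]
            if len(p)>3: print(a,b,len(p),"circle",circ(p),"med",np.round(np.median(p,0),4),"mean",np.round(p.mean(0),4))
# other objects heights & riser
    print("table z",np.nanmedian(W[...,2][(np.abs(W[...,0]-.45)<.04)&(np.abs(W[...,1]+.0)<.2)]))
# top-view contours in image: light gray/white low saturation vs wood
c=dict(np.load("top.npz"));hsv=cv2.cvtColor(c["image"],cv2.COLOR_RGB2HSV)
m=((hsv[...,1]<70)&(hsv[...,2]>70)).astype(np.uint8)
for q in cv2.findContours(m,cv2.RETR_EXTERNAL,cv2.CHAIN_APPROX_NONE)[0]:
    if 60<cv2.contourArea(q)<3000 and 100<q[0,0,1]<260:
        (u,v),r=cv2.minEnclosingCircle(q);print("blob",u,v,r,np.round(ray(c,u,v,.02),3),np.round(ray(c,u,v,.13),3), cv2.fitEllipse(q))
b=c["image"][187:239,375:427];d=c["image"][180:232,227:279]
im=np.hstack([cv2.resize(x,(390,390),interpolation=cv2.INTER_CUBIC) for x in(b,d)]);cv2.imwrite("pics/crop.png",im[:,:,::-1])
E
```

```text
top lids [ 0.523 -0.275  0.02 ]
0.012 0.028 1098 circle (array([ 521.5, -272. ]), 66.3) med [ 0.5202 -0.2692  0.0196] mean [ 0.5214 -0.2711  0.0196]
0.05 0.07 57 circle (array([ 521.2, -271.7]), 20.2) med [ 0.5198 -0.2654  0.0592] mean [ 0.5213 -0.2693  0.0592]
0.088 0.115 45 circle (array([ 522.6, -271.2]), 11.7) med [ 0.5225 -0.2711  0.0956] mean [ 0.5225 -0.2712  0.0952]
top crock [0.54 0.19 0.13]
0.122 0.14 192 circle (array([541.9, 193.5]), 55.0) med [0.5432 0.1947 0.1284] mean [0.5418 0.1934 0.1284]
0.09 0.11 772 circle (array([541.6, 190.7]), 53.1) med [0.541  0.1938 0.0983] mean [0.5421 0.1931 0.0984]
table z -0.0008190220769131658
side lids [ 0.523 -0.275  0.02 ]
0.012 0.028 769 circle (array([ 523.2, -266.9]), 70.2) med [ 0.5186 -0.2522  0.0216] mean [ 0.5221 -0.2565  0.0213]
0.05 0.07 87 circle (array([ 523.4, -268.4]), 21.6) med [ 0.5224 -0.2591  0.0601] mean [ 0.5227 -0.2607  0.0598]
0.088 0.115 42 circle (array([ 526.1, -267. ]), 13.8) med [ 0.5225 -0.2655  0.0965] mean [ 0.523  -0.2662  0.0956]
side crock [0.54 0.19 0.13]
0.122 0.14 397 circle (array([542.6, 196. ]), 5
[... 1139 characters left out ...]
, 137.33648681640625), (16.83207893371582, 17.53528594970703), 137.42677307128906)
blob 363.539794921875 136.23631286621094 11.33089542388916 [ 0.775 -0.157  0.02 ] [ 0.756 -0.145  0.13 ] ((363.7420959472656, 136.33204650878906), (21.195207595825195, 21.795852661132812), 23.219953536987305)
blob 310.3947448730469 136.6052703857422 12.75676155090332 [0.773 0.017 0.02 ] [0.755 0.017 0.13 ] ((310.26007080078125, 136.69378662109375), (24.375579833984375, 24.71602439880371), 34.04713439941406)
blob 363.9772033691406 136.2399444580078 16.857942581176758 [ 0.775 -0.158  0.02 ] [ 0.756 -0.147  0.13 ] ((364.0603332519531, 136.05357360839844), (31.95273780822754, 32.05972671508789), 55.10118103027344)
```

View pics/crop.png

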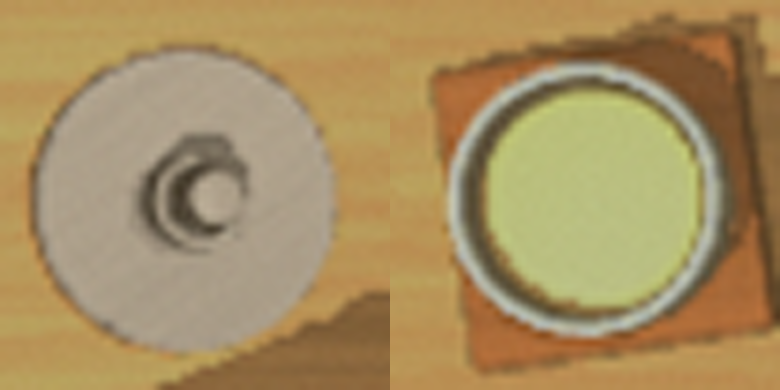

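The crop confirms it: the stem stands inside the collar on the left, and the crock's rim is concentric with the cheese on the right. Stem is at about (0.5225, -0.270) and crock at about (0.5425, 0.194). I'll move above the stem and turn the jaws to close along y.

Emit:
send_rows --increments '[0,0,-0.02,1,1,0,1,0,0,-0.02,2,2,0,1,0,0,-0.02,2,2,0,1,0,0,-0.02,2,2,0,1,0,0,-0.02,2,2,0,1,0,0,-0.02,2,2,0,1,0,0,-0.02,2,2,0,1,0,0,-0.02,2,2,0,1,0,0,-0.02,2,2,0,1,0,0,-0.02,2,2,0,1,0,0,-0.02,2,2,0,1,0,0,-0.02,2,2,0,1,0,0,-0.02,2,2,0,1,0,0,-0.02,2,2,0,1,0,0,-0.02,2,2,0,1,0,0,-0.02,2,2,0,1,0,0,-0.01,0.9,1,0,1,0,0,0,0,0,0,1,0,0,0,0,0,0,1]' --newtons 40

```text
time: 1.68
position: [0.5225, -0.2702, 0.1916]
tool_rot: [1.0, 0.002, -0.001, -0.0]
ft_force: [-0.4, -0.3, 0.7]
grip_width: 0.0872
grip_force: 0.0
```

```bash
python3 - <<'E'
from h import *
from rig import robot
o=robot.get_obs();print({k:np.round(o[k],4) for k in("time","q","position","tool_rot","ft_force")})
c=robot.camera("wrist");np.savez("w1.npz",**c);cv2.imwrite("pics/w1.png",c["image"][:,:,::-1])
print(np.round(c["R"],3).tolist(),np.round(-c["R"].T@c["t"],3),c["fx"])
W=cloud(c)
for a,b in((.012,.028),(.05,.07),(.088,.105)):
    p=W[(np.hypot(W[...,0]-.5225,W[...,1]+.27)<.09)&(W[...,2]>a)&(W[...,2]<b)]
    if len(p)>3: print(a,b,len(p),circ(p),np.round(np.median(p,0),4))
E
```

```text
{'time': np.float64(1.6833), 'q': array([-6.6680e-01,  4.7880e-01,  1.5270e+00, -6.0000e-04,  1.1369e+00,
        9.0030e-01]), 'position': array([ 0.5225, -0.2702,  0.1916]), 'tool_rot': array([ 1.e+00,  2.e-03, -6.e-04, -1.e-04]), 'ft_force': array([-0.3666, -0.3213,  0.694 ])}
[[0.004, -1.0, 0.001], [-0.961, -0.003, 0.278], [-0.278, -0.002, -0.961]] [ 0.597 -0.269  0.384] 329.0871189284023
0.012 0.028 9084 (array([ 521.5, -268.8]), 65.9) [ 0.5292 -0.2687  0.02  ]
0.05 0.07 540 (array([ 521.8, -268.6]), 20.2) [ 0.5313 -0.2689  0.0597]
0.088 0.105 527 (array([ 522.1, -268.7]), 11.9) [ 0.5232 -0.269   0.0957]
```

View pics/w1.png

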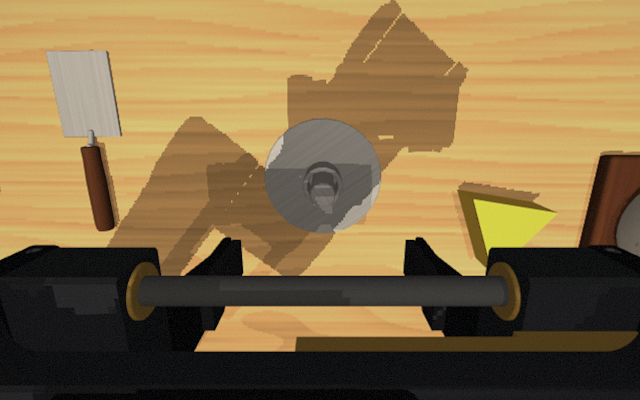

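The stem is at pixel (322,190), midway between the fingers, and within about 1 mm. Descending and gripping.

Emit:
send_rows --increments '[0,0,0,0,0.1,-1,1,0,0,0,0,0,-2,1,0,0,0,0,0,-2,1,0,0,0,0,0,-2,1,0,0,0,0,0,-2,1,0,0,0,0,0,-1.5,1,0,0,0,0,0,-0.8,1,0,0,0,0,0,-0.5,1,0,0,0,0,0,0,1,0,0,0,0,0,0,0.5,0,0,0,0,0,0,0.35,0,0,0,0,0,0,0.25,0,0,0,0,0,0,0.1,0,0,0,0,0,0,0,0,0,0,0,0,0,0,0,0,0,0,0,0,0,0,0,0,0,0,0,0,0,0,0,0,0,0,0,0,0,0,0,0,0,0]' --newtons 40

```text
time: 3.32
position: [0.5226, -0.2699, 0.074]
tool_rot: [1.0, 0.001, -0.0, -0.0]
ft_force: [-0.4, -0.2, -0.6]
grip_width: 0.0285
grip_force: 0.0
```

Emit:
send_rows --increments '[0,0,0,0,0,0,0,0,0,0,0,0,0,0,0,0,0,0,0,0,0,0,0,0,0,0,0,0,0,0,0,0,0,0,0,0,0,0,0,0,0,0]' --newtons 40

```text
time: 3.82
position: [0.5226, -0.2699, 0.0741]
tool_rot: [1.0, 0.001, 0.0, 0.0]
ft_force: [0.2, 0.3, 0.1]
grip_width: 0.0007
grip_force: 0.0
```

The jaws closed fully (0.7 mm), so they missed the stem. I'll look before doing anything else.

```bash
python3 - <<'E'
from h import *
from rig import robot
a=robot.camera("wrist");b=robot.camera("side")
np.savez("s2.npz",**b);np.savez("w2.npz",**a)
cv2.imwrite("pics/w2.png",np.hstack([cv2.resize(a["image"],(400,250)),cv2.resize(b["image"][80:220,230:454],(400,250),interpolation=cv2.INTER_CUBIC)])[:,:,::-1])
for c in(a,b):
  W=cloud(c)
  for lo,hi in((.012,.028),(.05,.07),(.088,.105)):
    p=W[(np.hypot(W[...,0]-.5225,W[...,1]+.27)<.09)&(W[...,2]>lo)&(W[...,2]<hi)]
    if len(p)>3: print(lo,hi,len(p),circ(p),np.round(np.median(p,0),4))
E
```

```text
0.012 0.028 14529 (array([ 521.8, -268.8]), 65.9) [ 0.5421 -0.2687  0.02  ]
0.05 0.07 1338 (array([ 522.2, -268.7]), 20.3) [ 0.5324 -0.2688  0.0596]
0.088 0.105 538 (array([ 523.1, -268.9]), 11.9) [ 0.5304 -0.2689  0.0951]
0.012 0.028 775 (array([ 524.2, -269.1]), 70.4) [ 0.5193 -0.2523  0.0216]
0.05 0.07 85 (array([ 521.3, -265.3]), 22.6) [ 0.5212 -0.2594  0.0612]
0.088 0.105 37 (array([ 523.7, -264.5]), 11.8) [ 0.5233 -0.2625  0.0957]
```

View pics/w2.png

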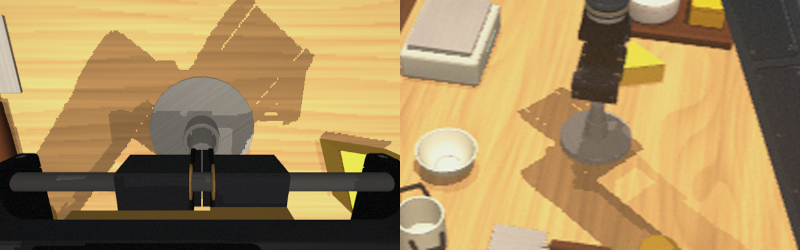

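The left half (wrist) shows the closed pads at about (203,150-210), on the robot's side of the stem at (203,128). The right half shows the lids undisturbed. I'll measure where the fingers really are from depth.

```bash
python3 - <<'E'
from h import *
from rig import robot
print({k:np.round(v,4) for k,v in robot.get_obs().items()})
np.savez("t2.npz",**robot.camera("top"))
for n in("s2","w2","t2"):
  c=dict(np.load(n+".npz"));W=cloud(c);hs=cv2.cvtColor(c["image"],cv2.COLOR_RGB2HSV)
  k=(hs[...,2]<60)&(np.abs(W[...,0]-.5)<.12)&(np.abs(W[...,1]+.27)<.15)
  print(n)
  for lo in np.arange(.03,.26,.02):
    p=W[k&(W[...,2]>=lo)&(W[...,2]<lo+.02)]
    if len(p)>5: print(round(lo,2),len(p),np.round(np.percentile(p,[2,50,98],axis=0)[:,:2],3).tolist(),round(np.min(p[:,2]),3))
c=dict(np.load("w2.npz"));print(np.round(-c["R"].T@c["t"],3))
E
```

```text
{'time': np.float64(3.9167), 'q': array([-0.6666,  0.6347,  1.6276, -0.    ,  0.8793,  0.9025]), 'joint_velocities': array([ 0.0002,  0.0002,  0.0002, -0.0015,  0.0013, -0.    ]), 'joint_torque': array([ 2.00000e-04, -4.37502e+01, -1.27717e+01,  5.86000e-02,
       -3.65000e-02, -0.00000e+00]), 'position': array([ 0.5226, -0.2699,  0.0741]), 'tool_rot': array([ 1.e+00,  9.e-04, -0.e+00, -0.e+00]), 'ft_force': array([-0.1299, -0.28  , -0.2498]), 'moment': array([ 0.0369, -0.0142, -0.032 ]), 'grip_force': np.float64(0.0), 'grip_width': np.float64(0.0004)}
s2
0.21 8 [[0.49, -0.322], [0.518, -0.224], [0.538, -0.217]] 0.217
0.23 23 [[0.501, -0.25], [0.519, -0.22], [0.537, -0.218]] 0.23
0.25 56 [[0.491, -0.258], [0.523, -0.221], [0.543, -0.216]] 0.25
w2
0.09 145 [[0.525, -0.278], [0.531, -0.27], [0.532, -0.261]] 0.093
0.11 603 [[0.529, -0.278], [0.531, -0.27], [0.533, -0.261]] 0.11
0.13 424 [[0.53, -0.276], [0.531, -0.269], [0.533, -0.262]] 0.13
0.15 635 [[0.512, -0.274], [0.518, -0.269], [0.528, -0.264]] 0.152
0.17 13067 [[0.525, -0.35], [0.554, -0.264], [0.559, -0.187]] 0.171
0.19 30582 [[0.54, -0.348], [0.55, -0.262], [0.559, -0.19]] 0.19
0.21 24669 [[0.545, -0.329], [0.547, -0.269], [0.548, -0.208]] 0.21
t2
0.21 254 [[0.49, -0.362], [0.518, -0.201], [0.556, -0.18]] 0.21
0.23 10 [[0.516, -0.223], [0.528, -0.222], [0.54, -0.222]] 0.235
0.25 11 [[0.521, -0.235], [0.534, -0.223], [0.549, -0.222]] 0.252
[ 0.597 -0.269  0.267]
```

```bash
python3 - <<'E'
from h import *
c=dict(np.load("w2.npz"));W=cloud(c)
for u in(312,325,340):
  print(u,[(v,*np.round(W[v,u],3),*c["image"][v,u]) for v in range(190,300,7)])
c=dict(np.load("s2.npz"));W=cloud(c)
for u in(336,340,345):
  print(u,[(v,*np.round(W[v,u],3),*c["image"][v,u]) for v in range(108,160,3)])
b=c["image"][85:175,290:390];cv2.imwrite("pics/s2c.png",cv2.resize(b,(800,600)[:1]*1+(600,) if 0 else (660,594),interpolation=cv2.INTER_CUBIC)[:,:,::-1])
E
```

```text
312 [(190, np.float64(0.54), np.float64(-0.261), np.float64(0.032), np.uint8(82), np.uint8(79), np.uint8(73)), (197, np.float64(0.541), np.float64(-0.262), np.float64(0.055), np.uint8(83), np.uint8(79), np.uint8(76)), (204, np.float64(0.537), np.float64(-0.262), np.float64(0.06), np.uint8(110), np.uint8(104), np.uint8(97)), (211, np.float64(0.532), np.float64(-0.262), np.float64(0.058), np.uint8(82), np.uint8(79), np.uint8(73)), (218, np.float64(0.532), np.float64(-0.263), np.float64(0.073), np.uint8(87), np.uint8(83), np.uint8(77)), (225, np.float64(0.532), np.float64(-0.263), np.float64(0.086), np.uint8(84), np.uint8(80), np.uint8(76)), (232, np.float64(0.532), np.float64(-0.263), np.float64(0.096), np.uint8(116), np.uint8(112), np.uint8(104)), (239, np.float64(0.532), np.float64(-0.264), np.float64(0.108), np.uint8(2), np.uint8(4), np.uint8(5)), (246, np.float64(0.532), np.float64(-0.264), np.float64(0.116), np.uint8(3), np.uint8(4), np.uint8(3)), (253, np.float64(0.53), np.float64(-0.264), np.float64(0.121), np.uint8(16), np.uint8(17), np.uint8(20)), (260, np.float64(0.531), np.f
[... 9155 characters left out ...]
002), np.uint8(236), np.uint8(190), np.uint8(112)), (144, np.float64(0.51), np.float64(-0.285), np.float64(0.057), np.uint8(121), np.uint8(108), np.uint8(94)), (147, np.float64(0.508), np.float64(-0.271), np.float64(0.058), np.uint8(116), np.uint8(103), np.uint8(90)), (150, np.float64(0.507), np.float64(-0.261), np.float64(0.054), np.uint8(114), np.uint8(99), np.uint8(88)), (153, np.float64(0.506), np.float64(-0.26), np.float64(0.042), np.uint8(108), np.uint8(95), np.uint8(82)), (156, np.float64(0.505), np.float64(-0.263), np.float64(0.025), np.uint8(112), np.uint8(98), np.uint8(85)), (159, np.float64(0.503), np.float64(-0.251), np.float64(0.024), np.uint8(116), np.uint8(103), np.uint8(89))]
```

View pics/s2c.png

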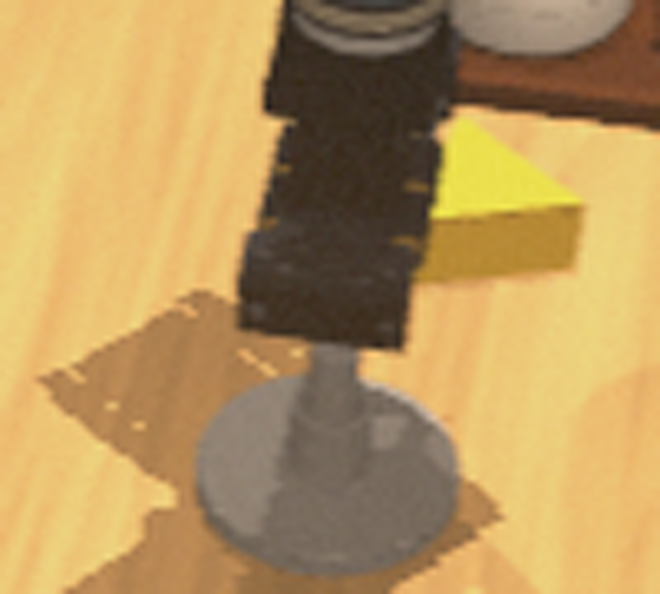

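The view shows the pads closed just above the stem's top, which is why they caught nothing: the real fingertips sit higher than the reported TCP implies. I'll get the exact offset from the earlier wrist picture, where the fingers were open.

```bash
python3 - <<'E'
from h import *
c=dict(np.load("w1.npz"));W=cloud(c)
dark=c["image"].max(2)<60
for s in(slice(215,245),slice(400,430)):
  p=W[225:300,s][dark[225:300,s]]
  p=p[(p[:,2]>.1)]
  print(len(p),np.round(np.sort(p[:,2])[[0,3,10,20,40,80]],4))
  q=p[p[:,2]<np.sort(p[:,2])[10]+.004];print(np.round(np.percentile(q,[5,50,95],axis=0),4).tolist())
  q=p[p[:,2]<.26]
  print("body cand",np.round(np.histogram(q[:,2],bins=np.arange(.18,.32,.01))[0]))
c=dict(np.load("w2.npz"));W=cloud(c);dark=c["image"].max(2)<40
p=W[236:250,300:345][dark[236:250,300:345]];print("closed",np.round(np.sort(p[:,2])[[0,3,10,20,40]],4))
E
```

```text
1618 [0.2209 0.2216 0.2221 0.2228 0.2236 0.2249]
[[0.5134, -0.2262, 0.2218], [0.5293, -0.2257, 0.2242], [0.5319, -0.2187, 0.2258]]
body cand [  0   0   0   0 240 304 285 107   0   0   0   0   0   0]
1291 [0.2214 0.2218 0.2229 0.2239 0.2248 0.2263]
[[0.5156, -0.3206, 0.222], [0.5305, -0.3144, 0.225], [0.5324, -0.3128, 0.2267]]
body cand [  0   0   0   0 205 312 266  99   0   0   0   0   0   0]
closed [0.0957 0.104  0.105  0.1055 0.1062]
```

The fingertips are really 30 mm above the reported TCP z, where 8 mm below was expected: a constant offset of about 38 mm in z. x and y agree. I'll open the jaws, then go 39 mm lower and regrip.

Emit:
send_rows --increments '[0,0,0,0,0,0,1,0,0,0,0,0,0,1,0,0,0,0,0,0,1,0,0,0,0,0,0,1,0,0,0,0,0,0,1,0,0,0,0,0,0,1,0,0,0,0,0,0,1,0,0,0,0,0,0,1,0,0,0,0,0,0,1,0,0,0,0,0,0,1]'

```text
time: 4.8
position: [0.5226, -0.2699, 0.074]
tool_rot: [1.0, 0.001, -0.0, 0.0]
ft_force: [-1.5, -0.8, -0.4]
grip_width: 0.0593
grip_force: 0.0
```

Emit:
send_rows --increments '[0,0,0,0,0.1,-0.5,0.8,0,0,0,0,0,-1,0.8,0,0,0,0,0,-1,0.8,0,0,0,0,0,-0.8,0.8,0,0,0,0,0,-0.4,0.8,0,0,0,0,0,-0.2,0.8,0,0,0,0,0,0,0.4,0,0,0,0,0,0,0.2,0,0,0,0,0,0,0,0,0,0,0,0,0,0,0,0,0,0,0,0,0,0,0,0,0,0,0,0,0,0,0,0,0,0,0,0,0,0,0,0,0,0,0,0,0,0,0,0,0,0,0,0,0,0,0,0]' --newtons 40

```text
time: 6.13
position: [0.5228, -0.2694, 0.0352]
tool_rot: [1.0, 0.001, 0.0, 0.0]
ft_force: [-0.6, -1.8, 0.3]
grip_width: 0.0234
grip_force: 40.0
```

Gripped: 23.4 mm at 40 N. Lifting 17 cm.

Emit:
send_rows --increments '[0,0,0,0,0,0.2,0,0,0,0,0,0,0.4,0,0,0,0,0,0,0.6,0,0,0,0,0,0,0.8,0,0,0,0,0,0,1,0,0,0,0,0,0,1.2,0,0,0,0,0,0,1.4,0,0,0,0,0,0,1.4,0,0,0,0,0,0,1.4,0,0,0,0,0,0,1.4,0,0,0,0,0,0,1.4,0,0,0,0,0,0,1.4,0,0,0,0,0,0,1.2,0,0,0,0,0,0,1,0,0,0,0,0,0,0.8,0,0,0,0,0,0,0.6,0,0,0,0,0,0,0.5,0,0,0,0,0,0,0.3,0,0,0,0,0,0,0,0,0,0,0,0,0,0,0]'

```text
time: 7.8
position: [0.5224, -0.2687, 0.2047]
tool_rot: [1.0, 0.001, -0.0, -0.0]
ft_force: [0.8, -0.1, -3.2]
grip_width: 0.023
grip_force: 40.0
```

```bash
cat > lid.py <<'E'
from h import *
from rig import robot
o=robot.get_obs();p0=o["position"];print({k:np.round(o[k],4) for k in("time","position","tool_rot","ft_force","grip_width","grip_force")})
c=robot.camera("wrist");np.savez("wl.npz",**c);W=cloud(c)
# held lid: outer plate in camera
zs=W[...,2][(np.hypot(W[...,0]-p0[0],W[...,1]-p0[1])<.09)&(W[...,2]>.05)&(W[...,2]<p0[2]+.02)&(c["image"].max(2)>60)]
h,e=np.histogram(zs,bins=np.arange(.05,.35,.004));zp=e[h.argmax()]+.002
m=(np.hypot(W[...,0]-p0[0],W[...,1]-p0[1])<.09)&(np.abs(W[...,2]-zp)<.008)&(c["image"].max(2)>50)
p=W[m];n=np.linalg.lstsq(np.c_[p[:,:2]-p0[:2],np.ones(len(p))],p[:,2],rcond=None)[0]
print("plate",len(p),circ(p),"slopes,z at tcp",np.round(n,4))
E
python3 lid.py
```

```text
{'time': np.float64(7.8), 'position': array([ 0.5224, -0.2687,  0.2047]), 'tool_rot': array([ 1.e+00,  9.e-04, -3.e-04, -3.e-04]), 'ft_force': array([ 0.751 , -0.0892, -3.2111]), 'grip_width': np.float64(0.023), 'grip_force': np.float64(39.9984)}
plate 17574 (array([ 521.3, -268.1]), 66.0) slopes,z at tcp [-0.0044 -0.0016  0.1896]
```

Lifted 170 mm, level, about 4 N carried. Moving most of the way in y, then measuring the crock with the wrist camera beside the held lid.

Emit:
send_rows --increments '[0,0,0,0,0.4,0,0,0,0,0,0.1,0.9,0,0,0,0,0,0.1,1.4,0,0,0,0,0,0.1,1.9,0,0,0,0,0,0.1,2.2,0,0,0,0,0,0.1,2.2,0,0,0,0,0,0.1,2.2,0,0,0,0,0,0.1,2.2,0,0,0,0,0,0.1,2.2,0,0,0,0,0,0.1,2.2,0,0,0,0,0,0.1,2.2,0,0,0,0,0,0.1,2.2,0,0,0,0,0,0.1,2.2,0,0,0,0,0,0.1,2,0,0,0,0,0,0.1,1.6,0,0,0,0,0,0.1,1,0,0,0,0,0,0.1,0.6,0,0,0,0,0,0.1,0.3,0,0,0,0,0,0.1,0,0,0,0,0,0,0,0,0,0]'

```text
time: 9.52
position: [0.541, 0.0296, 0.2051]
tool_rot: [1.0, 0.001, 0.0, 0.0]
ft_force: [0.2, -0.3, -3.9]
grip_width: 0.0234
grip_force: 40.0
```

```bash
python3 lid.py; python3 - <<'E'
from h import *
from rig import robot
c=dict(np.load("wl.npz"))
for n,c in(("wrist",c),("top",robot.camera("top"))):
  W=cloud(c)
  m=(np.hypot(W[...,0]-.542,W[...,1]-.194)<.075)
  for lo,hi in((.12,.14),(.09,.11)):
    p=W[m&(W[...,2]>lo)&(W[...,2]<hi)]
    if len(p)>5: print(n,len(p),circ(p),np.round(np.median(p,0),4), np.round(np.ptp(p,axis=0),3))
cv2.imwrite("pics/w3.png",dict(np.load("wl.npz"))["image"][:,:,::-1])
E
```

```text
{'time': np.float64(9.5167), 'position': array([0.541 , 0.0296, 0.2051]), 'tool_rot': array([1.e+00, 8.e-04, 2.e-04, 3.e-04]), 'ft_force': array([ 0.1737, -0.2995, -3.873 ]), 'grip_width': np.float64(0.0234), 'grip_force': np.float64(39.9983)}
plate 17579 (array([540. ,  30.4]), 66.1) slopes,z at tcp [-0.0027 -0.0026  0.19  ]
wrist 3795 (array([542.7, 196.6]), 55.5) [0.5454 0.2082 0.1289] [0.109 0.11  0.012]
wrist 9096 (array([543.1, 194.5]), 54.1) [0.5421 0.2027 0.0997] [0.105 0.107 0.02 ]
top 195 (array([542.2, 193.4]), 55.2) [0.5432 0.1974 0.1286] [0.106 0.107 0.017]
top 757 (array([541.4, 190.6]), 53.0) [0.5411 0.1938 0.0982] [0.099 0.099 0.02 ]
```

View pics/w3.png

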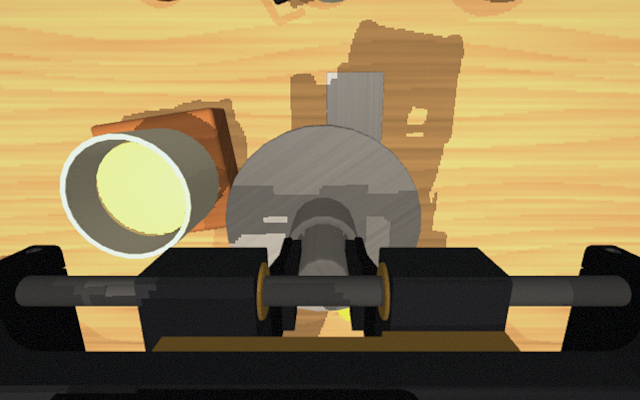

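The picture shows the crock at pixel (128,195) and the held lid at (323,215), level. I'll refine the crock's centre with a rim-contour fit in this view.

```bash
python3 - <<'E'
from h import *
from scipy.optimize import least_squares
c=dict(np.load("wl.npz"));im=c["image"]
m=((im.min(2)>195)).astype(np.uint8);m[:,220:]=0;m[:110]=0;m[270:]=0
v,u=np.nonzero(m)
P=np.array([ray(c,a,b,.13)[:2] for a,b in zip(u,v)])
f=lambda s:np.hypot(P[:,0]-s[0],P[:,1]-s[1])-s[2]
s=least_squares(f,[.542,.194,.0525],loss="soft_l1",f_scale=.002).x;r=f(s);print(len(P),np.round(s,4),np.std(r))
# stem top in wrist view: plate z .19 -> stem top .266, dark/grey region between the pads
W=cloud(c)
p=W[(np.hypot(W[...,0]-.541,W[...,1]-.03)<.03)&(abs(W[...,2]-.2655)<.005)&(im.max(2)>60)]
print("stem top",len(p),circ(p) if len(p)>3 else 0)
p=W[(np.hypot(W[...,0]-.541,W[...,1]-.03)<.03)&(abs(W[...,2]-.23)<.004)&(im.max(2)>60)]
print("collar top",len(p),circ(p) if len(p)>3 else 0)
E
```

```text
1802 [0.5425 0.1963 0.0521] 0.0011655116237117857
stem top 838 (array([547.1,  36.1]), 17.4)
collar top 924 (array([548.5,  29.9]), 18.3)
```

Emit:
send_rows --increments '[0,0,0,0.15,0.4,0,0,0,0,0,0,0.8,0,0,0,0,0,0,1.3,0,0,0,0,0,0,1.7,0,0,0,0,0,0,2,0,0,0,0,0,0,2,0,0,0,0,0,0,2,0,0,0,0,0,0,1.9,0,0,0,0,0,0,1.6,0,0,0,0,0,0,1.2,0,0,0,0,0,0,0.8,0,0,0,0,0,0,0.5,0,0,0,0,0,0,0.3,0,0,0,0,0,0,0.1,0,0,0,0,0,0,0,0,0,0,0,0,0,0,0,0,0,0,0,0,-0.5,0,0,0,0,0,0,-1,0,0,0,0,0,0,-1,0,0,0,0,0,0,-0.5,0,0,0,0,0,0,0,0]'

```text
validation failed for argument at $.in...
```

```bash
python3 lid.py; python3 - <<'E'
from h import *
from rig import robot
a=dict(np.load("wl.npz"))["image"];c=robot.camera("side");b=c["image"][195:305,255:365]
cv2.imwrite("pics/w4.png",np.hstack([cv2.resize(a[60:400,120:520],(400,340)),cv2.resize(b,(340,340),interpolation=cv2.INTER_CUBIC)])[:,:,::-1])
E
```

```text
{'time': np.float64(9.6167), 'position': array([0.5408, 0.0293, 0.205 ]), 'tool_rot': array([ 1.e+00,  4.e-04, -0.e+00,  2.e-04]), 'ft_force': array([-1.1563e+00,  9.0000e-04, -3.6535e+00]), 'grip_width': np.float64(0.0232), 'grip_force': np.float64(39.9982)}
plate 17575 (array([539.8,  30. ]), 65.9) slopes,z at tcp [-0.0035 -0.0025  0.1899]
```

View pics/w4.png

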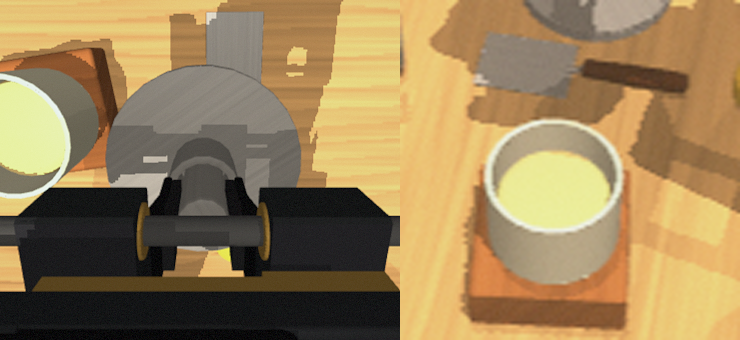

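That call was refused for having one number group too many, so nothing moved: the lid at left is still beside the crock. Resending it shorter.

Emit:
send_rows --increments '[0,0,0,0.15,0.4,0,0,0,0,0,0,0.8,0,0,0,0,0,0,1.3,0,0,0,0,0,0,1.7,0,0,0,0,0,0,2,0,0,0,0,0,0,2,0,0,0,0,0,0,2,0,0,0,0,0,0,1.9,0,0,0,0,0,0,1.6,0,0,0,0,0,0,1.2,0,0,0,0,0,0,0.8,0,0,0,0,0,0,0.5,0,0,0,0,0,0,0.3,0,0,0,0,0,0,0.1,0,0,0,0,0,0,0,0,0]'

```text
time: 10.97
position: [0.5422, 0.1958, 0.205]
tool_rot: [1.0, 0.001, -0.0, 0.0]
ft_force: [-0.7, 0.4, -4.0]
grip_width: 0.0229
grip_force: 40.0
```

Emit:
send_rows --increments '[0,0,0,0,0,-0.5,0,0,0,0,0,0,-1,0,0,0,0,0,0,-1,0,0,0,0,0,0,-0.5,0,0,0,0,0,0,0,0,0,0,0,0,0,0,0]'

```text
time: 11.47
position: [0.5416, 0.1959, 0.1741]
tool_rot: [1.0, 0.001, -0.001, 0.0]
ft_force: [0.2, -0.8, -3.4]
grip_width: 0.0229
grip_force: 40.0
```

```bash
python3 lid.py; python3 - <<'E'
from h import *
from rig import robot
from scipy.optimize import least_squares
c=robot.camera("top");W=cloud(c);im=c["image"]
for lo,hi in((.15,.175),(.12,.14)):
  p=W[(np.hypot(W[...,0]-.542,W[...,1]-.195)<.08)&(W[...,2]>lo)&(W[...,2]<hi)&(im.max(2)>60)]
  print(len(p),circ(p) if len(p)>3 else 0)
E
```

```text
{'time': np.float64(11.4667), 'position': array([0.5416, 0.1959, 0.1741]), 'tool_rot': array([ 1.e+00,  7.e-04, -1.e-03,  2.e-04]), 'ft_force': array([ 0.2196, -0.8135, -3.4169]), 'grip_width': np.float64(0.0229), 'grip_force': np.float64(39.9983)}
plate 17660 (array([540.4, 196.6]), 66.2) slopes,z at tcp [-0.0055 -0.0025  0.159 ]
285 (array([541.2, 192.4]), 65.4)
0 0
```

Emit:
send_rows --increments '[0,0,0,0.05,0,-0.1,0,0,0,0,0,0,-0.15,0,0,0,0,0,0,-0.15,0,0,0,0,0,0,-0.15,0,0,0,0,0,0,-0.15,0,0,0,0,0,0,-0.15,0,0,0,0,0,0,-0.15,0,0,0,0,0,0,-0.15,0,0,0,0,0,0,-0.1,0,0,0,0,0,0,-0.1,0,0,0,0,0,0,0,0,0,0,0,0,0,0,0]'

```text
time: 12.57
position: [0.5426, 0.1961, 0.1615]
tool_rot: [1.0, 0.001, -0.0, -0.0]
ft_force: [0.0, 0.5, -4.2]
grip_width: 0.0227
grip_force: 40.0
```

Emit:
send_rows --increments '[0,0,0,0,0,-0.1,0,0,0,0,0,0,-0.1,0,0,0,0,0,0,-0.1,0,0,0,0,0,0,-0.1,0,0,0,0,0,0,-0.1,0,0,0,0,0,0,0,0]'

```text
time: 13.07
position: [0.5424, 0.1961, 0.1563]
tool_rot: [1.0, 0.001, -0.0, 0.0]
ft_force: [-1.1, 0.1, -3.6]
grip_width: 0.0236
grip_force: 40.0
```

Emit:
send_rows --increments '[0,0,0,0,0,-0.05,0,0,0,0,0,0,-0.05,0,0,0,0,0,0,0,0]'

```text
time: 13.32
position: [0.5426, 0.1961, 0.1554]
tool_rot: [1.0, 0.001, -0.0, 0.0]
ft_force: [0.5, -0.8, -5.0]
grip_width: 0.023
grip_force: 40.0
```

Emit:
send_rows --increments '[0,0,0,0,0,-0.05,0,0,0,0,0,0,0,0]'

```text
time: 13.48
position: [0.5427, 0.1961, 0.1552]
tool_rot: [1.0, 0.001, 0.0, -0.0]
ft_force: [-0.1, 1.2, -3.9]
grip_width: 0.0232
grip_force: 40.0
```

Still hanging, right at the predicted height. I'll go down in small steps until the force changes.

Emit:
send_rows --increments '[0,0,0,0,0,-0.05,0,0,0,0,0,0,0,0]'

```text
time: 13.65
position: [0.5427, 0.196, 0.1551]
tool_rot: [1.0, 0.001, 0.0, 0.0]
ft_force: [-0.7, -0.8, 0.5]
grip_width: 0.0229
grip_force: 40.0
```

Emit:
send_rows --increments '[0,0,0,0,0,-0.05,0,0,0,0,0,0,0,0]'

```text
time: 13.82
position: [0.5427, 0.196, 0.1551]
tool_rot: [1.0, 0.001, 0.0, 0.0]
ft_force: [-2.7, -1.4, 4.6]
grip_width: 0.0228
grip_force: 40.0
```

Emit:
send_rows --increments '[0,0,0,0,0,-0.05,0,0,0,0,0,0,0,0]'

```text
time: 13.98
position: [0.5428, 0.1961, 0.1551]
tool_rot: [1.0, 0.001, 0.0, 0.0]
ft_force: [-3.7, -1.1, 7.4]
grip_width: 0.0231
grip_force: 40.0
```

Contact at exactly the expected height, pressing 7 N. I'll ease off slightly and release.

Emit:
send_rows --increments '[0,0,0,0,0,0.1,0,0,0,0,0,0,0,0.3,0,0,0,0,0,0,0.5,0,0,0,0,0,0,0.7,0,0,0,0,0,0,0.9,0,0,0,0,0,0,0.9,0,0,0,0,0,0,0.9,0,0,0,0,0,0,0.9,0,0,0,0,0,0,0.9,0,0,0,0,0,0,0.9,0,0,0,0,0,0,0.9,0,0,0,0,0,0,0.9,0,0,0,0,0,0,0.9]'

```text
time: 15.07
position: [0.5426, 0.1961, 0.1545]
tool_rot: [1.0, 0.001, -0.0, -0.0]
ft_force: [0.0, 0.6, -0.2]
grip_width: 0.0781
grip_force: 0.0
```

```bash
python3 lid.py; python3 - <<'E'
from h import *
c=dict(np.load("wl.npz"));W=cloud(c);im=c["image"]
for n,z in(("collar top",.180),("stem top",.216)):
  p=W[(np.hypot(W[...,0]-.5425,W[...,1]-.196)<.032)&(abs(W[...,2]-z)<.004)&(im.max(2)>60)];print(n,len(p),circ(p) if len(p)>3 else 0,np.round(np.median(p,0),4))
cv2.imwrite("pics/w5.png",im[:,:,::-1])
E
```

```text
{'time': np.float64(15.0667), 'position': array([0.5426, 0.1961, 0.1545]), 'tool_rot': array([ 1.e+00,  9.e-04, -0.e+00, -0.e+00]), 'ft_force': array([ 0.0071,  0.641 , -0.249 ]), 'grip_width': np.float64(0.0781), 'grip_force': np.float64(0.0)}
plate 19318 (array([541.7, 197.1]), 66.0) slopes,z at tcp [-0.0022 -0.0008  0.14  ]
collar top 1516 (array([542.2, 196.9]), 20.4) [0.5519 0.1971 0.1797]
stem top 753 (array([545.2, 196.8]), 11.1) [0.5499 0.1966 0.2154]
```

View pics/w5.png

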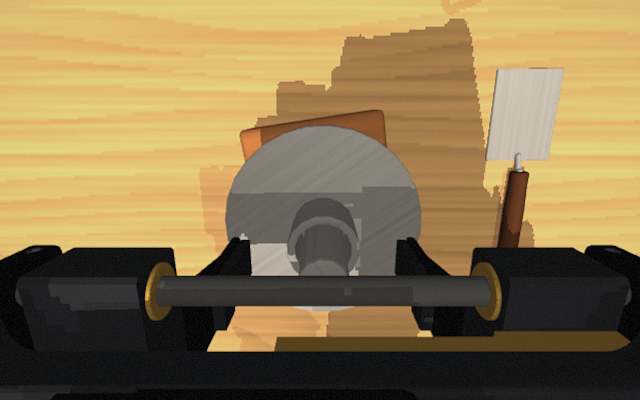

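Released: the plate is level at z = 0.140, exactly the nested-and-seated height, and the collar at pixel (323,240) is centred between the open jaws. Lowering 27.5 mm to the collar and gripping.

Emit:
send_rows --increments '[0,0,0,0,0.05,-0.3,0.9,0,0,0,0,0,-0.5,0.9,0,0,0,0,0,-0.6,0.9,0,0,0,0,0,-0.6,0.9,0,0,0,0,0,-0.4,0.9,0,0,0,0,0,-0.25,0.9,0,0,0,0,0,-0.1,0.9,0,0,0,0,0,0,0.6,0,0,0,0,0,0,0.52,0,0,0,0,0,0,0.4,0,0,0,0,0,0,0.3,0,0,0,0,0,0,0.2,0,0,0,0,0,0,0,0,0,0,0,0,0,0,0,0,0,0,0,0,0,0,0,0,0,0,0,0,0]' --newtons 30

```text
validation failed for argument at $.in...
```

Emit:
send_rows --increments '[0,0,0,0,0.05,-0.3,0.9,0,0,0,0,0,-0.5,0.9,0,0,0,0,0,-0.6,0.9,0,0,0,0,0,-0.6,0.9,0,0,0,0,0,-0.4,0.9,0,0,0,0,0,-0.25,0.9,0,0,0,0,0,-0.1,0.9,0,0,0,0,0,0,0.9]' --newtons 30

```text
time: 15.78
position: [0.5425, 0.1966, 0.1266]
tool_rot: [1.0, 0.001, -0.0, 0.0]
ft_force: [0.0, 0.5, 0.5]
grip_width: 0.078
grip_force: 0.0
```

Emit:
send_rows --increments '[0,0,0,0,0,0,0.6,0,0,0,0,0,0,0.52,0,0,0,0,0,0,0.4,0,0,0,0,0,0,0.2,0,0,0,0,0,0,0,0,0,0,0,0,0,0,0,0,0,0,0,0,0,0,0,0,0,0,0,0]' --newtons 30

```text
time: 16.45
position: [0.5427, 0.1965, 0.1272]
tool_rot: [1.0, 0.001, 0.0, 0.0]
ft_force: [0.5, -1.2, -0.0]
grip_width: 0.0405
grip_force: 30.0
```

Collar gripped (40.5 mm, 30 N). Lifting straight up, checking the load early on.

Emit:
send_rows --increments '[0,0,0,0,0,0.1,0,0,0,0,0,0,0.2,0,0,0,0,0,0,0.3,0,0,0,0,0,0,0.4,0,0,0,0,0,0,0.4,0,0,0,0,0,0,0.3,0,0,0,0,0,0,0.2,0,0,0,0,0,0,0.1,0,0,0,0,0,0,0,0,0,0,0,0,0,0,0]'

```text
time: 17.28
position: [0.5425, 0.1966, 0.147]
tool_rot: [1.0, 0.001, -0.0, -0.0]
ft_force: [-0.1, -0.1, -2.3]
grip_width: 0.0406
grip_force: 30.0
```

```bash
python3 lid.py; python3 - <<'E'
from h import *
c=dict(np.load("wl.npz"));W=cloud(c);im=c["image"]
p=W[(np.hypot(W[...,0]-.5425,W[...,1]-.196)<.02)&(im.max(2)>60)];h,e=np.histogram(p[:,2],bins=np.arange(.15,.25,.004));print(dict(zip(np.round(e,3).tolist(),h.tolist())))
E
```

```text
{'time': np.float64(17.2833), 'position': array([0.5425, 0.1966, 0.147 ]), 'tool_rot': array([ 1.e+00,  9.e-04, -0.e+00, -0.e+00]), 'ft_force': array([-0.1264, -0.1081, -2.2714]), 'grip_width': np.float64(0.0406), 'grip_force': np.float64(30.0)}
plate 22575 (array([541.7, 197.4]), 66.0) slopes,z at tcp [-0.0027 -0.0005  0.1599]
{0.15: 0, 0.154: 1, 0.158: 168, 0.162: 110, 0.166: 120, 0.17: 132, 0.174: 148, 0.178: 168, 0.182: 181, 0.186: 215, 0.19: 284, 0.194: 353, 0.198: 1263, 0.202: 174, 0.206: 187, 0.21: 228, 0.214: 475, 0.218: 0, 0.222: 0, 0.226: 0, 0.23: 0, 0.234: 0, 0.238: 0, 0.242: 0}
```

The load is 2.2 N, so it is the outer lid alone, and the stem top is still at 0.216. Raising another 9.4 cm.

Emit:
send_rows --increments '[0,0,0,0,0,0.2,0,0,0,0,0,0,0.4,0,0,0,0,0,0,0.6,0,0,0,0,0,0,0.8,0,0,0,0,0,0,0.8,0,0,0,0,0,0,0.8,0,0,0,0,0,0,0.8,0,0,0,0,0,0,0.8,0,0,0,0,0,0,0.8,0,0,0,0,0,0,0.8,0,0,0,0,0,0,0.8,0,0,0,0,0,0,0.8,0,0,0,0,0,0,0.5,0,0,0,0,0,0,0.3,0,0,0,0,0,0,0.2,0,0,0,0,0,0,0,0,0,0,0,0,0,0,0,0,0,0,0,0,0,0]'

```text
time: 18.83
position: [0.5423, 0.1966, 0.2405]
tool_rot: [1.0, 0.001, -0.001, 0.0]
ft_force: [-0.7, -0.4, -2.2]
grip_width: 0.0407
grip_force: 30.0
```

```bash
python3 lid.py; python3 - <<'E'
from h import *
from rig import robot
a=robot.camera("side");b=robot.camera("top")
W=cloud(a)
for lo,hi in((.138,.158),(.2,.222),(.09,.128)):
  p=W[(np.hypot(W[...,0]-.5425,W[...,1]-.196)<.08)&(W[...,2]>lo)&(W[...,2]<hi)&(a["image"].max(2)>60)];print(lo,len(p),circ(p) if len(p)>3 else 0,np.round(np.median(p,0),4) if len(p) else 0)
cv2.imwrite("pics/end.png",np.hstack([cv2.resize(a["image"][150:320,200:400],(450,382),interpolation=cv2.INTER_CUBIC),cv2.resize(b["image"][100:300,150:330],(344,382),interpolation=cv2.INTER_CUBIC)])[:,:,::-1])
E
```

```text
{'time': np.float64(18.8333), 'position': array([0.5423, 0.1966, 0.2405]), 'tool_rot': array([ 1.e+00,  9.e-04, -6.e-04,  1.e-04]), 'ft_force': array([-0.6963, -0.4328, -2.1858]), 'grip_width': np.float64(0.0407), 'grip_force': np.float64(29.9999)}
plate 22909 (array([541.3, 197.4]), 66.1) slopes,z at tcp [-0.0046 -0.0008  0.2534]
0.138 394 (array([543.5, 198.8]), 53.1) [0.5404 0.2124 0.1392]
0.2 0 0 0
0.09 349 (array([542.8, 201.4]), 54.5) [0.5325 0.243  0.1091]
```

View pics/end.png

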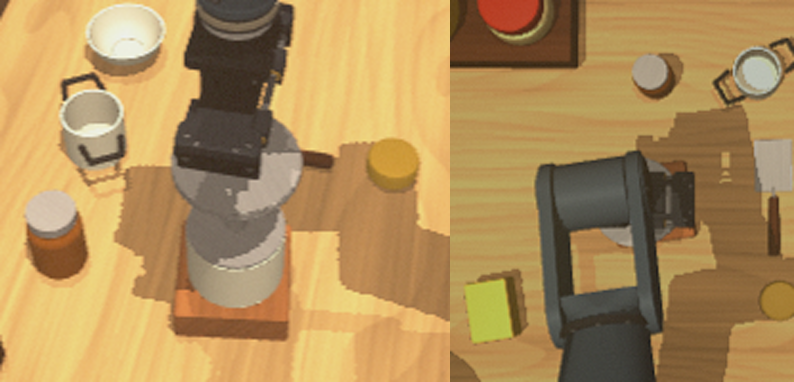

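The picture shows the inner lid closed on the crock (crop pixel ~(237,240)) and the outer lid level above it at ~(237,165), with its lower edge at 0.239 against a stem top of 0.216. Everything else is in place. I'll let it settle, then hand in.

Emit:
send_rows --increments '[0,0,0,0,0,0,0,0,0,0,0,0,0,0,0,0,0,0,0,0,0,0,0,0,0,0,0,0]'

```text
time: 19.32
position: [0.5426, 0.1966, 0.241]
tool_rot: [1.0, 0.001, -0.0, 0.0]
ft_force: [-0.7, -0.6, -2.8]
grip_width: 0.0408
grip_force: 30.0
```

```bash
python3 -c "
from rig import robot
print(robot.hand_in())"
```

```text
the job is handed in; nothing more can be done
None
```

I handed the job in at about 19 s with the inner lid seated flat on the crock and the outer lid held level and still, its lower edge about 23 mm above the stem's top and nothing else moved in the last pictures; the first grasp closed on air because the reported tool height was 38 mm too low, which I corrected.

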